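# Tighten the burr nut deep in the spice mill

### The job

The spice mill's burr nut has worked loose. Take the long red-handled socket key from its wooden rest, feel it down the mill's throat until it drops right over the nut at the bottom, and turn the nut gently clockwise until it comes up firm, without pressing hard or straining it. Then put the key back upright in its rest, let go, and leave the egg cup, jar and glass hopper where they are.

Things in the scene. Friction and masses are not known exactly. Their poses are not given: they have to be found in the camera images.
- mill_mouth (a point): Centre of the round throat in the top of the spice mill, level with the top, z up: a fixed blue metal block 150 x 150 mm, 130 mm high, small wooden drawer front on its +x side. The throat flares from 54 mm wide at the top to a straight 42 mm bore 12 mm lower; the flat burr plate that floors it is 100 mm below this point.
- burr_plate (a point): Centre of the top of the burr plate that floors the bore, z up. On it, on the axis, stands the square brass nut: 20 mm across flats, 14 mm high, top edges bevelled 2 mm in, 3 mm down. Its facing is not measured nor given by any yaw or joint reading: turn the key slowly on it at a light 2 to 6 N, either way, at most a quarter turn, till it drops 14 mm to the plate. Friction (0.15 N m) holds the nut meanwhile.
- spring (a joint): How far the spring-loaded burr plate, with the nut, is pushed down, m: 0 at rest. It gives after about 1 N, then 3 N per mm. More than 0.008 m (25 N) is pressing too hard and damages the burr.
- nut (a joint): Turn of the nut on its burr seat, rad: 0 = against its stop (tight); starts at -0.9 to -0.5 and grows clockwise seen from above. Tight means above -0.05.
- seat (a joint): Spring wind-up of the burr seat under the nut, rad: the torque on the nut, 5 N m per rad, positive clockwise, 0 at rest. The nut is firm when at its stop with at least 0.4 N m (0.08 rad) held for 0.1 s; it is strained beyond 1.25 N m (0.25 rad). The seat springs back as the key is eased, so take the torque off before lifting the key out.
- key_grip (a point): Centre of the key's red handle bar: 80 mm long (along x), 12 mm wide (y), 14 mm high. The key is one loose piece, 0.25 to 0.45 kg, upright in its rest at the start: under the bar a 12 mm steel shank runs down the z axis (up) to a socket 38 mm in outer diameter, 40 mm tall, whose bottom end is 165 mm below this point.
- key_socket (a point): Centre of the open bottom end of the key's socket: 22 mm square inside, sides parallel to the key's x and y, 20 mm deep. It fits the nut at any quarter turn, with about 6 degrees of play either way. Standing on the burr plate this point is 100 mm below mill_mouth; riding on top of the nut, 86 mm below. If it binds part-way on, ease and rock it back.
- rest_mouth (a point): Centre of the round hole in the top of the key's wooden rest, a fixed block 90 x 90 mm and 70 mm high; the hole is 48 mm wide and 60 mm deep with a flat floor. The key belongs in it, standing on that floor.
- eggcup_mid (a point): Middle of a white egg cup with a blue egg, loose, 48 mm wide and 91 mm high, standing between mill and rest: leave alone.
- jar_mid (a point): Middle of a green glass jar with a blue lid, loose, 76 mm wide, 115 mm high, beyond the work: leave alone.
- hopper_mid (a point): Middle of the mill's amber glass hopper, loose, an open cup 84 mm wide, 75 mm high, beyond the work: leave alone.
Not all that is in view belongs to the job. Of the things that look like the part that bears key_grip, the larger one is meant.

How it is judged (in metres and radians):
On the way, in this order (a step that is already met when the one before it is completed fails the run):
1. the socket drops right over the nut, onto the burr plate (z of key_socket in the frame of burr_plate below 0.005 m and horizontal distance between key_socket and burr_plate below 0.006 m), for 0.1 s.
2. the nut is turned against its stop and comes up firm (0.4 N m or more) (value of joint nut above -0.05 rad and value of joint seat above 0.08 rad), for 0.1 s.
At the end, for the whole second after the job is handed in: The nut is tight (joint nut above -0.06 rad) and the key stands released and at rest in its wooden rest: socket end within 12 mm of the hole's axis and at least 55 mm below its mouth, upright within 0.1 rad (value of joint nut above -0.06 rad and horizontal distance between key_socket and rest_mouth below 0.012 m and z of key_socket in the frame of rest_mouth below -0.055 m and angle between key_grip's own z axis and vertical below 0.1 rad and linear speed of key below 0.02 m/s and contact force between the fingers and key below 0.1 N); the robot touches nothing.
It fails at once if the nut is strained: more than 1.25 N m on it (seat wound beyond 0.25 rad) (value of joint seat above 0.25 rad).
It fails at once if the key is pressed down on the nut or its plate with more than 25 N (plate pushed down over 8 mm) (value of joint spring above 0.008 m).
It fails at once if the key drops from a height or is flung (linear speed of key above 0.8 m/s).
It fails at once if a bystander is shifted more than 25 mm or knocked over (distance of any of eggcup_mid, jar_mid, hopper_mid from where it was at the start of the episode above 0.025 m).
It also fails if it takes over 72 s, if anything falls off the work surface, if the arm or the gripper's body presses on something with over 40 N, if the wrist force passes 120 N, or if a joint passes its speed limit or range.

### The arm

A 6-joint arm with a two-finger parallel gripper is mounted at the origin on the work surface. World frame = base frame: x ahead of the robot, y to its left, z up, the work surface at z = 0. Lengths are in mm, angles in rad, forces in N, time in s.
With the tool pointing down it reaches from about 275 to 750 mm from the base axis. Payload 10.2 kg.
Tool frame: the origin (TCP) lies midway between the tips of the shut fingers; the grasp point (between the pads) lies 19 mm behind it; z points along the fingers, y is the direction in which the jaws open and shut (so a half turn about z gives the same grasp; the last joint's range is limited). The gripper opens to 85 mm and grips with 20 to 120 N. Pads are 22 mm wide; open, the fingers measure 114 mm over their backs; the gripper's body (76 mm by 85 mm) begins 54 mm behind the grasp point. The pads swing forward as they close: fully open they stand 13 mm farther back than shut.
Start: joints at [-1.528, 0.313, 1.498, -0, 1.331, -0.223], TCP at [137.894, -506.573, 231.294] pointing down, gripper open.
Joint ranges: [-2.94, 2.94], [-0.97, 2.17], [0.19, 2.56], [-1.23, 4.37], [0.02, 3.11], [-2.88, 2.88]. Speed limits (rad/s): [2.39, 2.39, 3.01, 3.14, 3.14, 3.14].

### API

Orientations are given as a unit quaternion [w, x, y, z].
In Python, from rig import sense, capture, finish_job, search_frame, trace gives the robot as it stands.
- The arm moves only by the tool arm_command, never from a script. Its argument "steps" is one flat list of numbers, 5 for each row, row after row: the shift along the world's x, y, z in units of 50 mm (1.0 is 50 mm), then the turn about the world's z in units of 5 degrees (1.0 is 5 degrees), then the opening in per cent of the stroke, from 0 (shut) to 100 (fully open). In form: [dx, dy, dz, twist, fingers, dx, dy, dz, twist, fingers, ...]. A call has 1 to 5 rows; each row shifts and turns the commanded pose from where the row before left it; what a row does not reach is not made up. A row lasts 1/8 s, in which the tool goes at most 62.5 mm and 10.7 degrees, less where a joint would pass 70% of its speed; a pose out of reach is approached as far as the arm can. A call is refused whole if a number of a shift passes 1 or a number of a turn 1, either way. A call with a gripper value outside its range is refused whole. The fingers move at their own pace and stop on an object; "grip_force" is the grip in N (left out, the last holds). Time passes only in rows, so rows that do not move let the fingers close. It gives the time, the measured TCP pose, the force and the opening at its end, in the units of the state.
- sense(): the state, without advancing time (a new reading comes with each control period).
- capture(name): name is "scene" or "top"; returns a dict with "frame" (480x640x3 uint8, blue, green, red), "fov_y" (degrees; the focal length in pixels is half the picture's height over the tangent of half this angle, whatever the lens; pixels are square), "cx", "cy" (the principal point, pixels), "extrinsics" (4x4, takes a point from world to camera coordinates). Camera axes: x right, y down, z forward; pixel columns grow to the right and rows downward; lengths in mm; the calibration is good to about 2 mm. A picture is of the moment at which its call begins. There is no depth.
- finish_job(): hands the job in, once; it reports no verdict.
Trained networks look in a picture, given as the dict that the camera call returned (one of the last four; its "shot" number tells which), for a name from the list of things; names that differ only in an ending like _2 or _b are one class to them, and where a whole thing is asked for, a point or a joint stands for the part that bears it (a point fixed in the world has none). Each returns a list of dicts, best first, with "score" (0 to 1); they miss things now and then, are a little off and sometimes report something else, mostly with a low value. They report only what shows in the picture. A call takes as long as a camera call. They do not tell look-alikes from the thing itself.
- search_frame(picture, target): "point" ([x, y, z] in mm, in world coordinates, good to about 4 mm: the middle of the surface that is visible of it).
- trace(picture, target): "mask" (480x640 bool, what is visible of it).
The state is a dict: "time_s": time; "joints": joint angles; "dq": joint speeds; "tau": joint torques, N m; "eef_pos": TCP position; "ee_rot": TCP orientation; "force": force on the tool from outside, world axes, zero at the start; "wrist_torque": the same for the moment, N m; "grip_width": opening from 0.0 (shut) to 1.0 (fully open).
Only numpy, scipy, OpenCV 4.12 (cv2) and the standard library are available. Lean on these libraries where they do the work, as an engineer would, in place of code of your own. Each camera call takes 0.05 s, during which the arm holds its last target. There are 200 camera calls.

## Working session

There is one attempt and no reset: what is moved stays moved. The work goes in short steps, Python scripts to look and compute and a tool call to move; the robot and the scene stay as the last step left them, time stands still between calls to the robot, and variables do not carry over. Pictures are saved under pics/ and viewed, on a budget of 10 in all, crops included, one or two more only if the job needs it, and the job is handed in when it is done.

Besides the shell and the picture viewer there is one more tool, called after "Request:" as name(argument=value, ...) on one line, values as JSON. arm_command: Moves the arm, as the interface text tells. Its arguments: {"type":"object","properties":{"steps":{"type":"array"},"grip_force":{"type":"number"}},"required":["steps"]}

```bash
mkdir -p pics
cat > h.py <<'E'
import numpy as np, cv2
from rig import sense, capture, finish_job, search_frame, trace
def cam(p):
    f=p["frame"].shape[0]/2/np.tan(np.radians(p["fov_y"])/2); E=np.array(p["extrinsics"]); return f,E
def proj(p,X):
    f,E=cam(p); c=E[:3,:3]@np.array(X,float)+E[:3,3]; return np.array([p["cx"]+f*c[0]/c[2],p["cy"]+f*c[1]/c[2]])
def unproj(p,uv,z):
    f,E=cam(p); R=E[:3,:3]; o=-R.T@E[:3,3]; d=R.T@np.array([(uv[0]-p["cx"])/f,(uv[1]-p["cy"])/f,1]); return o+d*(z-o[2])/d[2]
E
python3 - <<'E'
from h import *
for n in ("scene","top"):
    p=capture(n); cv2.imwrite(f"pics/{n}1.png",p["frame"])
    f,E=cam(p); print(n,f,p["cx"],p["cy"],(-E[:3,:3].T@E[:3,3]).round())
    for t in ("key_grip","mill_mouth","rest_mouth","key_socket","eggcup_mid","jar_mid","hopper_mid"):
        print(t,[(np.round(r["point"],1).tolist(),round(r["score"],2)) for r in search_frame(p,t)[:3]])
print(sense())
E
```

```text
scene 526.7123147334778 314.36298663876096 240.60955201664885 [1336. -445.  659.]
key_grip [([583.2, 186.9, 159.3], 0.96), ([701.9, 197.3, 64.2], 0.67)]
mill_mouth [([607.9, -195.7, 107.4], 0.87)]
rest_mouth [([610.6, 175.1, 55.6], 0.81)]
key_socket [([578.8, 190.2, 156.4], 0.73), ([701.3, 198.1, 60.8], 0.66)]
eggcup_mid [([573.6, -7.4, 57.5], 0.59)]
jar_mid [([789.0, -134.8, 85.5], 0.59)]
hopper_mid [([797.1, 72.0, 47.4], 0.58)]
top 541.0723747032506 313.9091281117205 239.62993926553807 [ 440.   31. 1094.]
key_grip [([693.3, 200.2, 118.3], 0.68), ([573.5, 192.2, 175.3], 0.56)]
mill_mouth [([532.3, -172.9, 133.7], 0.71)]
rest_mouth [([566.3, 177.8, 70.8], 0.81)]
key_socket [([571.0, 189.2, 175.4], 0.91)]
eggcup_mid [([555.3, 1.2, 77.0], 0.81)]
jar_mid [([751.8, -119.1, 117.3], 0.89)]
hopper_mid [([799.7, 77.8, 35.1], 0.93)]
{'time_s': 0.8, 'joints': array([-1.52836556e+00,  3.12876092e-01,  1.49771516e+00,  2.19467225e-05,
        1.33097086e+00, -2.23388117e-01]), 'dq': array([ 0.00092595, -0.00037929, -0.00144167,  0.0001194 ,  0.00071261,
        0.00135538]), 'tau': array([ 3.99696510e-04, -4.12140656e+01, -2.59890121e+01, -1.80090715e-04,
        3.73675939e-04, -5.62608477e-06]), 'eef_pos': array([ 137.91723695, -506.56896127,  231.30070205]), 'ee_rot': array([1.61688104e-05, 9.91180880e-01, 1.32515899e-01, 9.23617977e-06]), 'force': array([ 0.04816415, -0.19994883,  0.0916085 ]), 'wrist_torque': array([ 0.02427031,  0.00134795, -0.01236991]), 'grip_width': 1.00065140793265}
```

View pics/scene1.png

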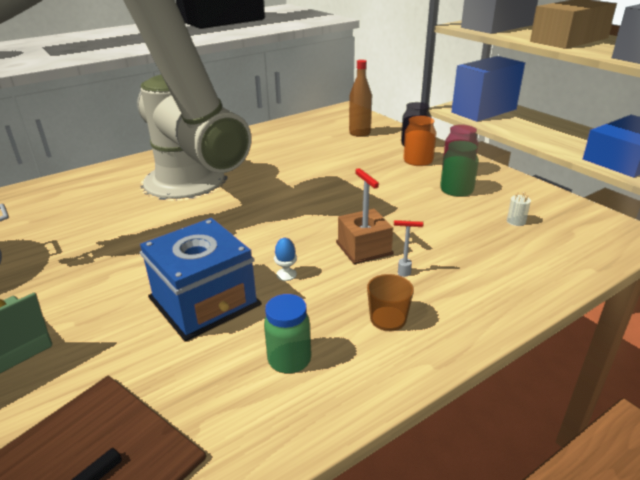

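View pics/top1.png

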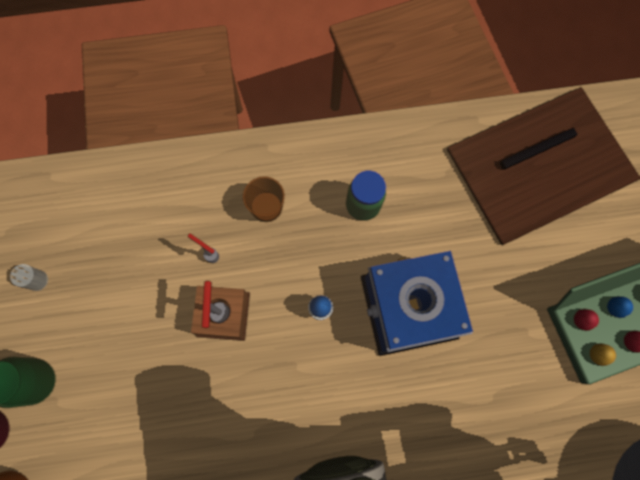

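The scene view shows the long key in its wooden rest, with the bar at (367,178). The smaller look-alike is at (408,224), the mill throat at (195,247), the egg cup at (286,257). In the top view the bar runs from (208,282) to (205,327) and the throat is at (421,299). Next I'll measure these precisely.

```bash
cat > m1.py <<'E'
from h import *
p=capture("top"); s=capture("scene")
def red(p,box):
    x0,x1,y0,y1=box; h=cv2.cvtColor(p["frame"],cv2.COLOR_BGR2HSV)
    m=(((h[...,0]<6)|(h[...,0]>174))&(h[...,1]>180)&(h[...,2]>90)).astype(np.uint8)
    k=np.zeros_like(m);k[y0:y1,x0:x1]=m[y0:y1,x0:x1];return k
for q,b,z in ((p,(190,225,270,340),182),(s,(345,385,160,192),178)):
    c=np.argwhere(red(q,b))[:,::-1].astype(np.float32); r=cv2.minAreaRect(c)
    m=c.mean(0); X=np.array([unproj(q,v,z)[:2] for v in c]); w=np.linalg.eigh(np.cov(X.T))[1][:,1]
    print("bar",len(c),m,unproj(q,m,z).round(1),"yaw",np.degrees(np.arctan2(w[1],w[0])),"rect",r)
# mill top corners: blue mask
h=cv2.cvtColor(p["frame"],cv2.COLOR_BGR2HSV)
ring=((h[...,1]<70)&(h[...,2]>90)).astype(np.uint8); k=np.zeros_like(ring);k[270:328,393:450]=ring[270:328,393:450]
cs=max(cv2.findContours(k,0,1)[0],key=len); e=cv2.fitEllipse(cs); print("ring outer",e,unproj(p,e[0],130).round(1), "width mm",e[1][0]*(1094-130)/541)
cr=p["frame"][250:360,340:490]; cr2=p["frame"][260:350,170:260]
cv2.imwrite("pics/crop.png",np.hstack([cv2.resize(cr,(550,404),interpolation=2),cv2.resize(cr2,(404,404),interpolation=2)])[:, :])
im=cv2.imread("pics/crop.png"); cv2.imwrite("pics/crop.png",cv2.resize(im,(800,int(404*800/954))))
for t in ("key_grip",):
  for r in trace(p,t)[:2]: 
    ys,xs=np.nonzero(r["mask"]);print(t,r["score"],xs.min(),xs.max(),ys.min(),ys.max())
E
python3 m1.py
```

```text
bar 310 [206.27097 304.70645] [573.4 190.8 182. ] yaw 171.12716921407065 rect ((206.3162841796875, 304.4903259277344), (7.095442771911621, 45.20059585571289), 3.012787342071533)
bar 152 [366.48685 177.6908 ] [578.8 190.  178. ] yaw 169.2013978219467 rect ((366.40704345703125, 177.62081909179688), (25.79076385498047, 6.097107410430908), 37.5685920715332)
ring outer ((421.1070556640625, 298.4407043457031), (43.03947067260742, 44.995304107666016), 127.22377014160156) [ 537.8 -181.2  130. ] width mm 76.69140430386979
key_grip 0.82 201 229 279 327
key_grip 0.8 188 218 234 262
```

View pics/crop.png

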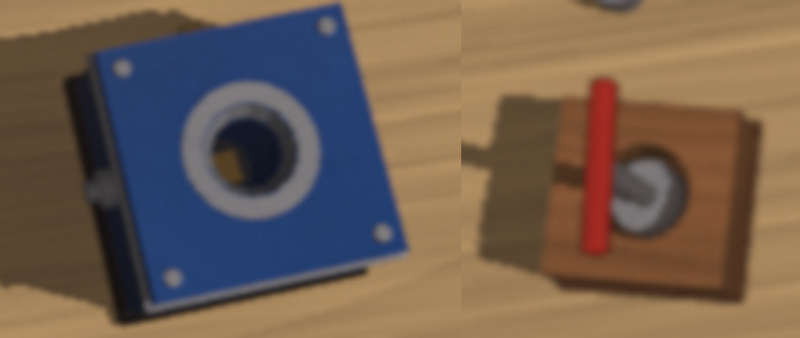

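Request:
arm_command(steps=[0.62,1,0,-0.35,100,0.62,1,0,-0.35,100,0.62,1,0,-0.35,100,0.62,1,0,-0.35,100,0.62,1,0,-0.35,100], grip_force=80)

```text
time_s: 1.58
eef_pos: [293.5, -254.9, 231.5]
ee_rot: [0.0, 0.998, 0.056, 0.0]
force: [0.3, -0.6, 0.2]
grip_width: 1.002
```

Request:
arm_command(steps=[0.62,1,0,-0.35,100,0.62,1,0,-0.35,100,0.62,1,0,-0.35,100,0.62,1,0,-0.35,100,0.62,1,0,-0.35,100])

```text
time_s: 2.2
eef_pos: [448.7, -4.7, 231.5]
ee_rot: [0.0, 1.0, -0.02, 0.0]
force: [0.5, -0.4, 0.5]
grip_width: 1.001
```

Request:
arm_command(steps=[0.62,1,0,-0.35,100,0.62,1,0,-0.35,100,0.62,0.9,0,-0.35,100,0.6,0.9,0,-0.35,100,0,0,0,0,100])

```text
time_s: 2.82
eef_pos: [571.5, 185.9, 230.0]
ee_rot: [-0.0, 0.997, -0.079, -0.001]
force: [0.4, -0.5, -1.3]
grip_width: 1.001
```

Run:
```python
from h import *
p=capture("top"); s=capture("scene")
print("hole",unproj(p,(217.8,310.5),70).round(1), "socket bottom of key: axis proj at z10", proj(p,[574.5,190.5,10]), "z50",proj(p,[574.5,190.5,50]))
st=sense(); q=st["ee_rot"]; print(st["eef_pos"],np.degrees(2*np.arctan2(q[2],q[1])),st["joints"],st["force"])
cv2.imwrite("pics/near.png",np.hstack([cv2.resize(s["frame"][120:280,300:450],(375,400)),cv2.resize(p["frame"][240:370,150:272],(375,400))]))
```

```text
hole [575.8 189.9  70. ] socket bottom of key: axis proj at z10 [222.62715021 314.5133186 ] z50 [219.31763811 312.37845729]
[570.62808694 183.33226101 230.89310565] -9.225145823574273 [ 1.15690831e-01  4.80010740e-01  1.25746158e+00 -2.48356420e-04
  1.40499733e+00  1.84753742e+00] [ 0.1235661  -0.0967861   0.47579722]
```

View pics/near.png

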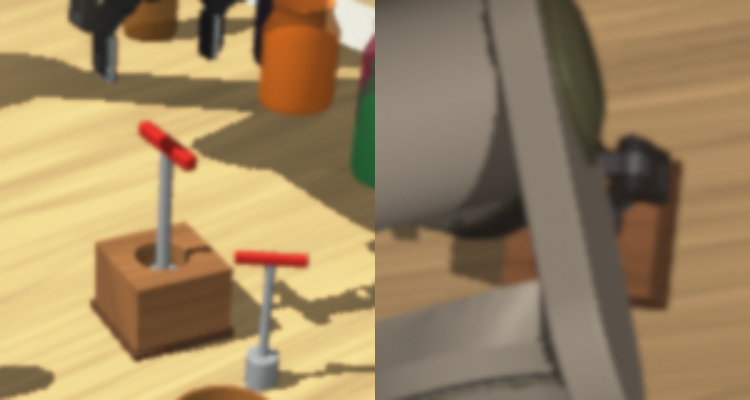

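Request:
arm_command(steps=[0.08,0.14,-0.3,-0.05,100,0,0,-0.6,0,100,0,0,-0.6,0,100,0,0,0,0,60,0,0,0,0,40])

```text
time_s: 3.55
eef_pos: [575.3, 190.2, 157.5]
ee_rot: [-0.0, 0.997, -0.083, 0.001]
force: [-0.9, 0.6, 0.6]
grip_width: 0.608
```

Run:
```python
from h import *
s=capture("scene"); st=sense(); print(st["eef_pos"],st["force"],st["grip_width"])
cv2.imwrite("pics/near2.png",cv2.resize(s["frame"][120:280,290:450],(600,600),interpolation=2))
```

```text
[575.46835469 190.30044577 157.76447138] [-0.49440255  0.22275818  0.28652889] 0.5178011337108812
```

View pics/near2.png

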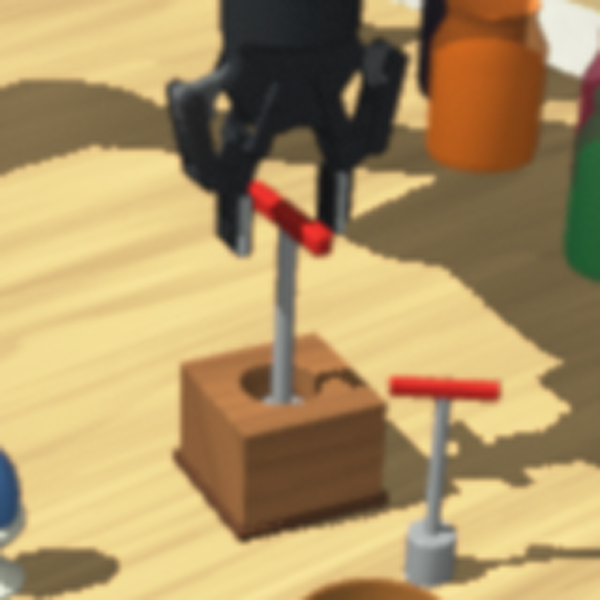

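The fingers straddle the bar, with pads at (235,225) and (338,205) and the bar at (290,215). Now I'll close and lift slightly.

Request:
arm_command(steps=[0,0,0,0,0,0,0,0,0,0,0,0,0,0,0,0,0,0,0,0,0,0,0,0,0], grip_force=80)

```text
time_s: 4.22
eef_pos: [575.3, 190.6, 157.3]
ee_rot: [-0.0, 0.997, -0.083, 0.001]
force: [0.0, 0.6, 5.9]
grip_width: 0.12
```

Request:
arm_command(steps=[0,0,0,0,0,0,0,0.2,0,0,0,0,0.4,0,0,0,0,0.4,0,0,0,0,0.4,0,0])

```text
time_s: 4.85
eef_pos: [574.5, 190.3, 226.7]
ee_rot: [0.0, 0.997, -0.083, -0.001]
force: [0.9, 0.1, -3.2]
grip_width: 0.122
```

Request:
arm_command(steps=[0,0,0.6,0,0,0,-0.3,0.8,0,0,-0.1,-0.9,0.1,0,0,-0.1,-0.9,0,0,0,-0.1,-0.9,0,0,0])

```text
time_s: 5.48
eef_pos: [559.3, 39.1, 301.2]
ee_rot: [0.0, 0.997, -0.083, -0.001]
force: [0.3, -0.4, -3.9]
grip_width: 0.126
```

Request:
arm_command(steps=[-0.1,-1,0,0,0,-0.1,-1,0,0,0,-0.1,-1,0,0,0,-0.1,-0.9,0,0,0,-0.04,-0.54,0,0,0])

```text
time_s: 6.1
eef_pos: [537.1, -183.6, 301.0]
ee_rot: [-0.0, 0.996, -0.084, -0.001]
force: [0.3, 0.7, -2.9]
grip_width: 0.127
```

Request:
arm_command(steps=[0,0,0,0,0,0,0,0,0,0,0,0,0,0,0])

```text
time_s: 6.48
eef_pos: [538.0, -180.6, 301.4]
ee_rot: [-0.0, 0.997, -0.082, -0.0]
force: [0.2, -0.3, -3.1]
grip_width: 0.125
```

Run:
```python
from h import *
s=capture("scene"); p=capture("top"); st=sense(); e=st["eef_pos"]; print(e,st["force"],st["wrist_torque"])
for n,q in (("s",s),("t",p)):
    for r in search_frame(q,"key_socket")[:2]+search_frame(q,"mill_mouth")[:1]: print(n,np.round(r["point"],1),r["score"])
im=s["frame"].copy()
for z in (e[2]-146,e[2]-126,e[2]-106,e[2]+19): print("s",z,proj(s,[e[0],e[1],z]).round(1))
print("mouth", proj(s,[537.5,-182,130]).round(1))
u,v=proj(s,[537.5,-182,170]).astype(int); x0,y0=u-70,v-90
cv2.imwrite("pics/mill.png",cv2.resize(im[y0:y0+140,x0:x0+140],(600,600),interpolation=2)); print(x0,y0)
```

```text
[ 537.98241104 -180.83610915  301.39228679] [-0.0749052  -1.23390351 -2.27584661] [0.03239411 0.00658473 0.03798149]
s [ 543.  -181.8  197.7] 0.96
s [701.8 197.7  61.7] 0.82
s [ 607.8 -201.4  101. ] 0.89
t [693.7 198.7 118. ] 0.71
t [ 515.5 -176.3  325.1] 0.64
s 155.3922867943516 [192.3 235.4]
s 175.3922867943516 [190.7 226. ]
s 195.3922867943516 [189.  216.3]
s 320.3922867943516 [177.5 150.4]
mouth [193.7 247.2]
120 138
```

View pics/mill.png

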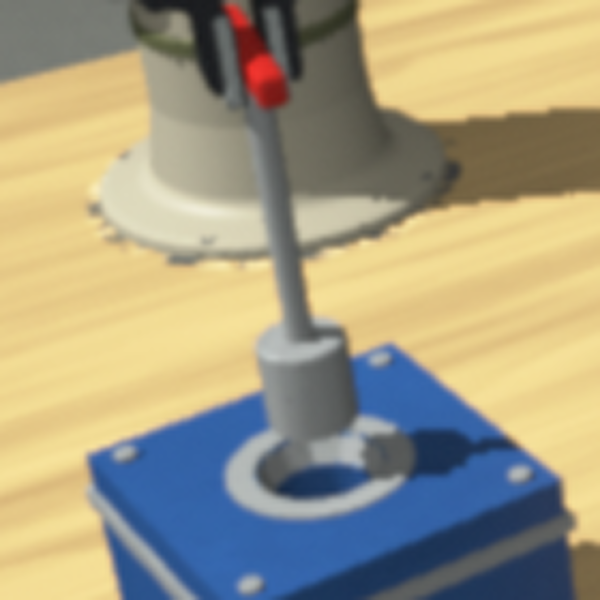

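Socket bottom is at about px (193.3,236.5) and the throat ring at about (194.7,246.7). Both sit about 1 px right of prediction, so they're aligned to about 2 mm. Next I'll descend by feel.

Request:
arm_command(steps=[0,0,-0.3,0,0,0,0,-0.2,0,0,0,0,-0.15,0,0,0,0,-0.1,0,0,0,0,0,0,0])

```text
time_s: 7.4
eef_pos: [537.8, -181.6, 263.5]
ee_rot: [-0.0, 0.997, -0.083, -0.0]
force: [0.3, 0.0, -3.3]
grip_width: 0.123
```

```bash
cat > s.py <<'E'
from h import *
capture("top"); st=sense(); print(st["time_s"],st["eef_pos"].round(2),st["force"].round(2),st["wrist_torque"].round(3),st["joints"][5])
E
python3 s.py
```

```text
7.45 [ 537.95 -181.62  263.92] [-0.4  -0.1  -2.94] [-0.01   0.027  0.037] 1.2051432784751035
```

Request:
arm_command(steps=[0,0,-0.15,0,0,0,0,-0.15,0,0,0,0,-0.15,0,0,0,0,-0.15,0,0,0,0,0,0,0])

```text
time_s: 8.07
eef_pos: [537.7, -181.5, 233.1]
ee_rot: [-0.0, 0.997, -0.083, -0.001]
force: [-0.1, -0.1, -3.3]
grip_width: 0.117
```

```bash
python3 s.py
```

```text
8.125 [ 537.86 -181.57  233.64] [-0.59 -0.99 -2.33] [ 0.021  0.037 -0.04 ] 1.2050844395399989
```

Request:
arm_command(steps=[0,0,-0.2,0,0,0,0,-0.2,0,0,0,0,-0.2,0,0,0,0,-0.12,0,0,0,0,0,0,0])

```text
time_s: 8.75
eef_pos: [537.8, -181.5, 197.3]
ee_rot: [-0.0, 0.997, -0.083, -0.0]
force: [-0.3, 0.4, -3.7]
grip_width: 0.124
```

```bash
python3 s.py
```

```text
8.8 [ 537.96 -181.6   197.8 ] [ 0.56 -0.95 -2.87] [-0.002  0.034  0.071] 1.2050766973005589
```

Request:
arm_command(steps=[0,0,-0.04,0,0,0,0,-0.04,0,0,0,0,-0.02,0,0,0,0,-0.02,0,0,0,0,0,0,0])

```text
time_s: 9.43
eef_pos: [537.9, -181.6, 191.8]
ee_rot: [-0.0, 0.997, -0.083, -0.0]
force: [-0.3, 0.5, -3.4]
grip_width: 0.124
```

```bash
python3 s.py
```

```text
9.475 [ 537.9  -181.58  191.82] [-0.85 -0.07 -2.17] [0.002 0.021 0.093] 1.2051182536564398
```

Request:
arm_command(steps=[0,0,-0.02,0,0,0,0,0,0,0,0,0,-0.02,0,0,0,0,0,0,0])

```text
time_s: 9.98
eef_pos: [537.9, -181.6, 189.7]
ee_rot: [-0.0, 0.997, -0.083, -0.0]
force: [0.0, -0.6, -2.9]
grip_width: 0.125
```

```bash
python3 s.py
```

```text
10.025 [ 537.88 -181.56  189.75] [ 0.39  0.42 -2.64] [-0.06   0.031 -0.005] 1.2050569487751723
```

Request:
arm_command(steps=[0,0,-0.02,0,0,0,0,0,0,0,0,0,-0.02,0,0,0,0,0,0,0])

```text
time_s: 10.52
eef_pos: [538.0, -181.6, 188.0]
ee_rot: [0.0, 0.997, -0.083, 0.0]
force: [-0.3, 0.2, -0.2]
grip_width: 0.121
```

```bash
python3 s.py
```

```text
10.575 [ 537.98 -181.62  188.  ] [-0.52  0.29  0.24] [0.057 0.127 0.053] 1.205074905005782
```

Request:
arm_command(steps=[0,0,-0.01,0,0,0,0,0,0.4,0,0,0,0,0.4,0,0,0,0,0.4,0,0,0,0,0.4,0])

```text
time_s: 11.2
eef_pos: [537.8, -181.5, 186.9]
ee_rot: [-0.0, 1.0, -0.012, -0.0]
force: [-0.2, -0.1, -3.0]
grip_width: 0.116
```

Request:
arm_command(steps=[0,0,0,0.4,0,0,0,0,0.4,0,0,0,0,0.4,0,0,0,0,0.4,0])

```text
time_s: 11.7
eef_pos: [537.9, -181.6, 187.3]
ee_rot: [-0.0, 0.998, 0.058, -0.0]
force: [0.1, -0.4, -3.0]
grip_width: 0.124
```

```bash
python3 s.py
```

```text
11.75 [ 537.9  -181.56  187.3 ] [ 0.27 -0.08 -2.38] [-0.004 -0.002 -0.   ] 0.9222629521760237
```

Request:
arm_command(steps=[0,0,-0.02,0,0,0,0,0,0,0,0,0,-0.02,0,0,0,0,0,0,0])

```text
time_s: 12.25
eef_pos: [537.8, -181.6, 185.2]
ee_rot: [-0.0, 0.998, 0.056, -0.0]
force: [-0.1, -0.2, -2.8]
grip_width: 0.124
```

```bash
python3 s.py
```

```text
12.3 [ 537.87 -181.57  185.24] [-0.77 -0.06 -2.96] [-0.008  0.023 -0.007] 0.9258917851802257
```

Request:
arm_command(steps=[0,0,-0.02,0,0,0,0,-0.02,0,0,0,0,-0.02,0,0,0,0,0,0,0])

```text
time_s: 12.8
eef_pos: [537.8, -181.5, 182.2]
ee_rot: [-0.0, 0.998, 0.057, -0.0]
force: [0.5, 0.8, -2.2]
grip_width: 0.123
```

Request:
arm_command(steps=[0,0,-0.02,0,0,0,0,-0.02,0,0,0,0,0,0,0])

```text
time_s: 13.18
eef_pos: [537.9, -181.5, 180.2]
ee_rot: [-0.0, 0.998, 0.057, -0.0]
force: [0.3, -0.5, -2.4]
grip_width: 0.127
```

```bash
python3 s.py
```

```text
13.225 [ 537.88 -181.58  180.26] [-0.33  0.33 -2.35] [ 0.015 -0.058  0.048] 0.9258263756165191
```

Request:
arm_command(steps=[0,0,-0.02,0,0,0,0,-0.02,0,0,0,0,-0.02,0,0,0,0,0,0,0])

```text
time_s: 13.72
eef_pos: [537.9, -181.6, 177.3]
ee_rot: [-0.0, 0.998, 0.057, 0.0]
force: [-0.8, 0.5, -3.0]
grip_width: 0.123
```

Request:
arm_command(steps=[0,0,-0.02,0,0,0,0,0,0,0,0,0,-0.02,0,0,0,0,0,0,0])

```text
time_s: 14.22
eef_pos: [538.0, -181.7, 175.7]
ee_rot: [0.0, 0.998, 0.057, 0.0]
force: [-0.0, 0.9, 2.3]
grip_width: 0.125
```

```bash
python3 s.py
```

```text
14.275 [ 538.05 -181.63  175.65] [0.02 1.24 3.13] [0.071 0.065 0.089] 0.925830945489592
```

Contact at TCP z ≈177 matches the plate height expected from the key's length, so I'll turn clockwise.

Request:
arm_command(steps=[0,0,0,-0.5,0,0,0,0,-0.5,0,0,0,0,-0.5,0,0,0,0,-0.5,0,0,0,0,-0.5,0])

```text
time_s: 14.9
eef_pos: [538.0, -181.6, 175.6]
ee_rot: [0.0, 0.999, -0.053, 0.0]
force: [-0.5, 1.4, 3.5]
grip_width: 0.122
```

```bash
sed -i 's/^capture.*/a=[]\nfor i in range(4):\n    capture("top"); st=sense(); a.append(np.r_[st["force"],st["wrist_torque"]])\nq=st["ee_rot"]; print(st["time_s"],st["eef_pos"].round(2),"F,T",np.mean(a,0).round(3),"yaw",np.degrees(2*np.arctan2(q[2],q[1])).round(2),"q6",st["joints"][5].round(3),st["tau"][5].round(3))/' s.py; python3 s.py
```

```text
15.1 [ 537.92 -181.62  175.48] F,T [-0.972  0.505  3.392  0.1    0.179  0.125] yaw -5.96 q6 1.143 0.163
```

Request:
arm_command(steps=[0,0,0,-0.5,0,0,0,0,-0.5,0,0,0,0,-0.5,0,0,0,0,-0.4,0,0,0,0,0,0])

```text
time_s: 15.72
eef_pos: [537.9, -181.6, 175.4]
ee_rot: [0.0, 0.991, -0.135, 0.0]
force: [-0.8, 0.7, 4.2]
grip_width: 0.122
```

```bash
python3 s.py
```

```text
15.925 [ 537.91 -181.56  175.33] F,T [-0.897  0.874  3.746  0.187  0.222  0.144] yaw -15.49 q6 1.309 0.125
```

Request:
arm_command(steps=[0,0,0,-0.4,0,0,0,0,-0.4,0,0,0,0,0,0])

```text
time_s: 16.3
eef_pos: [537.9, -181.6, 175.3]
ee_rot: [0.0, 0.985, -0.17, 0.0]
force: [-1.5, 0.0, 4.1]
grip_width: 0.121
```

Request:
arm_command(steps=[0,0,0,-0.4,0,0,0,0,0,0])

```text
time_s: 16.55
eef_pos: [537.9, -181.5, 175.3]
ee_rot: [-0.0, 0.982, -0.187, 0.0]
force: [-0.3, 1.1, 4.2]
grip_width: 0.12
```

```bash
python3 s.py
```

```text
16.75 [ 537.89 -181.58  175.28] F,T [-0.451  1.254  3.948  0.225  0.19   0.112] yaw -21.52 q6 1.414 0.127
```

Request:
arm_command(steps=[0,0,0,-0.4,0,0,0,0,-0.4,0,0,0,0,-0.4,0,0,0,0,0,0])

```text
time_s: 17.25
eef_pos: [537.9, -181.5, 175.3]
ee_rot: [-0.0, 0.971, -0.238, -0.0]
force: [-0.5, 1.2, 3.5]
grip_width: 0.126
```

```bash
python3 s.py
```

```text
17.45 [ 537.88 -181.55  175.28] F,T [-0.759  1.146  3.943  0.299  0.217  0.13 ] yaw -27.51 q6 1.519 0.126
```

Request:
arm_command(steps=[0,0,0,-0.4,0,0,0,0,-0.4,0,0,0,0,-0.4,0,0,0,0,0,0])

```text
time_s: 17.95
eef_pos: [537.9, -181.6, 175.3]
ee_rot: [-0.0, 0.957, -0.289, -0.0]
force: [-0.7, 1.0, 4.5]
grip_width: 0.119
```

```bash
python3 s.py
```

```text
18.15 [ 537.89 -181.58  175.29] F,T [-0.422  0.98   3.938  0.324  0.184  0.118] yaw -33.52 q6 1.624 0.126
```

Request:
arm_command(steps=[0,0,0,-0.4,0,0,0,0,-0.4,0,0,0,0,-0.4,0,0,0,0,0,0])

```text
time_s: 18.65
eef_pos: [537.9, -181.6, 175.3]
ee_rot: [-0.0, 0.941, -0.338, -0.0]
force: [-1.5, 1.0, 3.6]
grip_width: 0.123
```

```bash
python3 s.py
```

```text
18.85 [ 537.88 -181.57  175.29] F,T [-0.619  1.392  4.12   0.404  0.177  0.12 ] yaw -39.51 q6 1.729 0.125
```

Request:
arm_command(steps=[0,0,0,-0.4,0,0,0,0,-0.4,0,0,0,0,-0.4,0,0,0,0,0,0])

```text
time_s: 19.35
eef_pos: [537.9, -181.5, 175.3]
ee_rot: [0.0, 0.922, -0.387, -0.0]
force: [0.7, 1.6, 4.5]
grip_width: 0.121
```

```bash
python3 s.py
```

```text
19.55 [ 537.89 -181.54  175.27] F,T [-0.605  2.001  4.324  0.438  0.184  0.414] yaw -45.51 q6 1.833 0.411
```

Request:
arm_command(steps=[0,0,0,-0.4,0,0,0,0,-0.3,0,0,0,0,0,0,0,0,0,0,0])

```text
time_s: 20.05
eef_pos: [537.9, -181.6, 175.3]
ee_rot: [0.0, 0.91, -0.415, 0.0]
force: [-0.7, 1.5, 4.1]
grip_width: 0.122
```

```bash
python3 s.py
```

```text
20.25 [ 537.9  -181.59  175.3 ] F,T [-0.531  1.29   3.969  0.459  0.164  0.601] yaw -49.02 q6 1.894 0.604
```

Request:
arm_command(steps=[0,0,0,-0.3,0,0,0,0,0,0,0,0,0,0,0])

```text
time_s: 20.62
eef_pos: [537.9, -181.6, 175.3]
ee_rot: [0.0, 0.904, -0.427, -0.0]
force: [-0.1, 1.3, 3.0]
grip_width: 0.123
```

```bash
python3 s.py
```

```text
20.825 [ 537.89 -181.57  175.28] F,T [-1.107  2.69   4.424  0.459  0.176  0.713] yaw -50.52 q6 1.921 0.7
```

Request:
arm_command(steps=[0,0,0,0.5,0,0,0,0,0.5,0,0,0,0,0.5,0,0,0,0,0.5,0,0,0,0,0,0])

```text
time_s: 21.45
eef_pos: [537.9, -181.6, 175.3]
ee_rot: [-0.0, 0.938, -0.347, 0.0]
force: [-1.4, 1.8, 3.3]
grip_width: 0.125
```

```bash
python3 s.py
```

```text
21.65 [ 537.89 -181.6   175.3 ] F,T [-0.911  1.631  3.973  0.411  0.175  0.079] yaw -40.57 q6 1.747 0.085
```

Request:
arm_command(steps=[0,0,0,0.4,0,0,0,0,0.4,0,0,0,0,0,0])

```text
time_s: 22.02
eef_pos: [537.9, -181.7, 175.3]
ee_rot: [0.0, 0.95, -0.313, 0.0]
force: [-0.7, 0.3, 4.6]
grip_width: 0.121
```

```bash
python3 s.py
```

```text
22.225 [ 537.9  -181.61  175.3 ] F,T [-0.569  1.38   3.62   0.232  0.157  0.026] yaw -36.53 q6 1.676 0.019
```

Torque is off. Lifting gently.

Request:
arm_command(steps=[0,0,0.06,0,0,0,0,0.1,0,0,0,0,0.15,0,0,0,0,0.15,0,0,0,0,0,0,0])

```text
time_s: 22.85
eef_pos: [538.1, -181.7, 199.0]
ee_rot: [0.0, 0.95, -0.313, 0.001]
force: [-0.5, 0.6, -3.2]
grip_width: 0.123
```

```bash
python3 s.py
```

```text
23.05 [ 537.76 -181.51  198.  ] F,T [ 0.198 -0.218 -3.369  0.     0.043 -0.015] yaw -36.52 q6 1.676 0.0
```

Request:
arm_command(steps=[0,0,0.3,0,0,0,0,0.5,0,0,0,0,0.5,0,0,0,0,0.6,0,0,0,0.2,0.25,0.4,0])

```text
time_s: 23.68
eef_pos: [538.2, -171.7, 308.1]
ee_rot: [0.0, 0.955, -0.296, 0.002]
force: [-0.5, 0.5, -3.5]
grip_width: 0.122
```

Request:
arm_command(steps=[0.1,0.8,0,0.6,0,0.1,0.9,0,0.6,0,0.1,0.9,0,0.6,0,0.1,0.9,0,0.6,0,0.1,0.9,0,0.6,0])

```text
time_s: 24.3
eef_pos: [562.5, 50.5, 305.6]
ee_rot: [-0.0, 0.986, -0.168, -0.0]
force: [-0.2, -1.5, -2.8]
grip_width: 0.121
```

Request:
arm_command(steps=[0.1,0.9,0,0.6,0,0.1,0.9,0,0.6,0,0.05,0.7,0,0.6,0,0,0.34,0,0.2,0,0,0,0,0,0])

```text
time_s: 24.92
eef_pos: [575.0, 191.0, 305.5]
ee_rot: [0.0, 0.997, -0.082, -0.0]
force: [-0.1, -0.4, -2.8]
grip_width: 0.123
```

```bash
python3 s.py
python3 - <<'E'
from h import *
s=capture("scene"); e=sense()["eef_pos"]
for z in (e[2]-147,e[2]-107,e[2]+19): print("s",z,proj(s,[e[0],e[1],z]).round(1))
print("hole",proj(s,[575.8,189.9,70]).round(1))
cv2.imwrite("pics/rest.png",cv2.resize(s["frame"][90:270,280:460],(600,600),interpolation=2))
E
```

```text
25.125 [575.5  189.23 305.88] F,T [ 0.393 -0.219 -2.538 -0.026  0.003 -0.017] yaw -9.62 q6 1.863 -0.003
s 158.92133651246183 [364.9 185.5]
s 198.92133651246183 [365.5 167.9]
s 324.92133651246183 [367.5 107.7]
hole [364.  222.1]
```

View pics/rest.png

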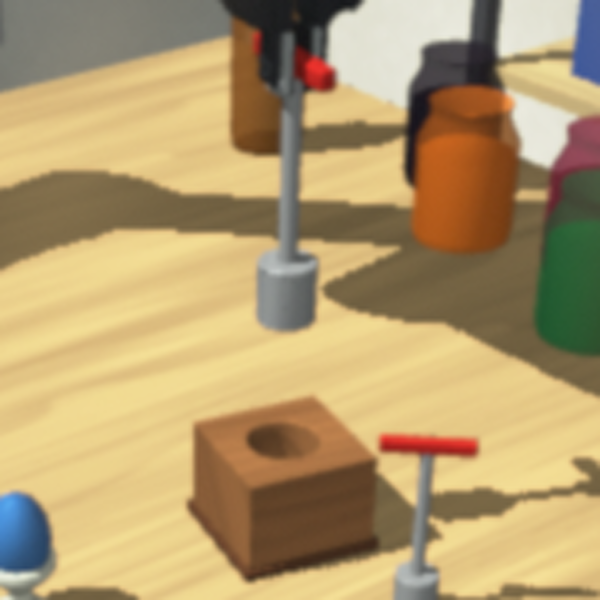

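Hole at (364.9,222) and socket at (365.8,184.8) are both within 1 px of prediction, so they're aligned. Lowering.

Request:
arm_command(steps=[0,0.02,-0.5,0,0,0,0,-0.5,0,0,0,0,-0.3,0,0,0,0,-0.2,0,0,0,0,0,0,0])

```text
time_s: 25.8
eef_pos: [575.4, 191.3, 230.7]
ee_rot: [0.0, 0.997, -0.083, -0.0]
force: [0.2, 0.5, -3.4]
grip_width: 0.124
```

Request:
arm_command(steps=[0,0,-0.2,0,0,0,0,-0.2,0,0,0,0,0,0,0])

```text
time_s: 26.18
eef_pos: [575.0, 191.4, 209.8]
ee_rot: [0.0, 0.997, -0.083, -0.001]
force: [-0.4, 0.1, -3.2]
grip_width: 0.123
```

```bash
python3 s.py
```

```text
26.375 [575.55 191.46 211.17] F,T [ 0.086  0.249 -3.276  0.004 -0.009  0.015] yaw -9.52 q6 1.865 -0.0
```

Request:
arm_command(steps=[0,0,-0.3,0,0,0,0,-0.3,0,0,0,0,-0.2,0,0,0,0,-0.14,0,0,0,0,0,0,0])

```text
time_s: 27.0
eef_pos: [575.2, 191.4, 163.3]
ee_rot: [0.0, 0.997, -0.083, -0.0]
force: [-0.4, 0.5, -1.8]
grip_width: 0.124
```

Request:
arm_command(steps=[0,0,-0.04,0,0,0,0,-0.02,0,0,0,0,0,0,0])

```text
time_s: 27.38
eef_pos: [575.4, 191.5, 160.9]
ee_rot: [-0.0, 0.997, -0.083, 0.0]
force: [-1.3, 0.9, -2.7]
grip_width: 0.121
```

```bash
python3 s.py
```

```text
27.575 [575.43 191.43 160.91] F,T [-0.108  0.088 -2.781  0.004 -0.031 -0.018] yaw -9.52 q6 1.865 0.0
```

Request:
arm_command(steps=[0,0,-0.02,0,0,0,0,-0.02,0,0,0,0,-0.01,0,0,0,0,0,0,0])

```text
time_s: 28.08
eef_pos: [575.4, 191.4, 158.2]
ee_rot: [0.0, 0.997, -0.083, -0.0]
force: [0.3, -0.6, -3.0]
grip_width: 0.123
```

```bash
python3 s.py
```

```text
28.275 [575.42 191.44 158.35] F,T [ 1.310e-01 -6.400e-02 -3.258e+00  1.100e-02 -1.500e-02 -1.000e-03] yaw -9.52 q6 1.865 -0.0
```

Request:
arm_command(steps=[0,0,-0.01,0,0,0,0,-0.01,0,0,0,0,-0.01,0,0,0,0,0,0,0])

```text
time_s: 28.78
eef_pos: [575.6, 191.5, 157.2]
ee_rot: [-0.0, 0.997, -0.083, 0.0]
force: [-0.9, -0.1, 1.3]
grip_width: 0.123
```

```bash
python3 s.py
```

```text
28.975 [575.58 191.5  157.25] F,T [-3.470e-01 -1.050e-01  3.049e+00  2.000e-03  1.420e-01 -9.000e-03] yaw -9.52 q6 1.865 -0.004
```

On the floor. I'll release symmetrically, then rise.

Request:
arm_command(steps=[0,0,0.01,0,14,0,0,0,0,20,0,0,0,0,40,0,0,0,0,80,0,0,0,0,100], grip_force=20)

```text
time_s: 29.6
eef_pos: [575.4, 191.4, 157.3]
ee_rot: [0.0, 0.997, -0.083, 0.0]
force: [0.3, 0.4, 0.0]
grip_width: 0.811
```

Request:
arm_command(steps=[0,0,0,0,100,0,0,0,0,100,0,0,0,0,100])

```text
time_s: 29.98
eef_pos: [575.4, 191.4, 157.3]
ee_rot: [0.0, 0.997, -0.083, -0.0]
force: [1.1, -0.3, 0.4]
grip_width: 1.002
```

```bash
python3 s.py
python3 - <<'E'
from h import *
s=capture("scene"); print(sense()["grip_width"])
cv2.imwrite("pics/rel.png",cv2.resize(s["frame"][110:270,290:450],(600,600),interpolation=2))
E
```

```text
30.175 [575.39 191.41 157.31] F,T [ 0.242  0.034 -0.134 -0.01   0.011 -0.01 ] yaw -9.52 q6 1.865 0.0
1.001628293137257
```

View pics/rel.png

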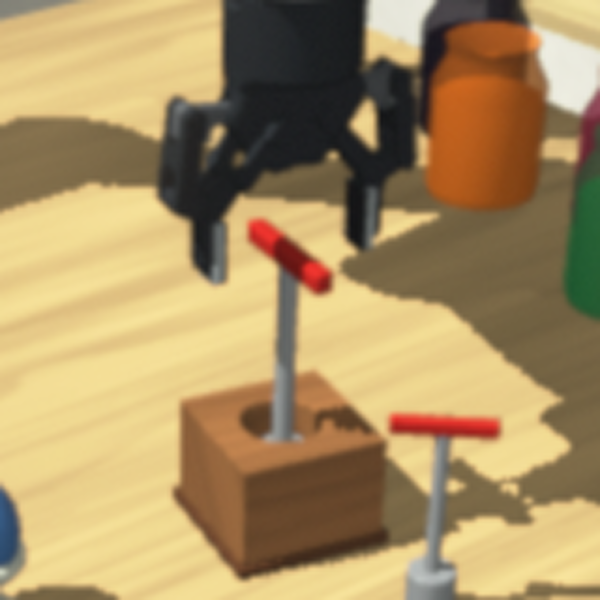

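The key stands free and upright in the rest, with the bar at (290,255) and the fingers clear on both sides. Rising straight up.

Request:
arm_command(steps=[0,0,0.3,0,100,0,0,0.7,0,100,0,0,0.8,0,100,0,0,0.5,0,100,0,0,0,0,100])

```text
time_s: 30.85
eef_pos: [576.0, 191.5, 275.0]
ee_rot: [-0.001, 0.997, -0.083, 0.002]
force: [0.2, -0.3, -0.8]
grip_width: 1.0
```

Request:
arm_command(steps=[-0.8,0,0.3,0,100,-0.9,0,0,0,100,-0.9,0,0,0,100,0,0,0,0,100,0,0,0,0,100])

```text
time_s: 31.48
eef_pos: [445.8, 191.4, 287.0]
ee_rot: [0.0, 0.997, -0.083, -0.0]
force: [1.0, 0.4, -0.2]
grip_width: 1.003
```

```bash
python3 s.py
python3 - <<'E'
from h import *
s=capture("scene"); p=capture("top")
for q,n in ((s,"s"),(p,"t")):
  for t in ("key_grip","eggcup_mid","jar_mid","hopper_mid"): print(n,t,[np.round(r["point"],1).tolist() for r in search_frame(q,t)[:2]])
h=cv2.cvtColor(s["frame"],cv2.COLOR_BGR2HSV); m=(((h[...,0]<6)|(h[...,0]>174))&(h[...,1]>180)&(h[...,2]>90)); k=np.argwhere(m[160:192,345:385])[:,::-1]+[345,160]
print("bar",k.mean(0),len(k),"was 366.5,177.7; hole pred",proj(s,[575.8,189.9,178]))
cv2.imwrite("pics/end.png",s["frame"])
E
```

```text
31.675 [446.01 191.3  286.82] F,T [-0.163 -0.011  0.163 -0.007  0.018 -0.014] yaw -9.54 q6 1.901 -0.001
s key_grip [[701.9, 199.4, 64.5], [581.4, 187.7, 154.4]]
s eggcup_mid [[573.3, -11.8, 54.9]]
s jar_mid [[786.6, -137.8, 86.8]]
s hopper_mid [[797.3, 71.5, 48.6]]
t key_grip [[693.7, 198.2, 116.0], [577.1, 195.4, 174.0]]
t eggcup_mid [[555.5, 3.6, 79.6]]
t jar_mid [[753.2, -121.8, 116.2]]
t hopper_mid [[801.5, 78.1, 32.2]]
bar [366.82432432 177.79054054] 148 was 366.5,177.7; hole pred [365.53677947 177.18683405]
```

View pics/end.png

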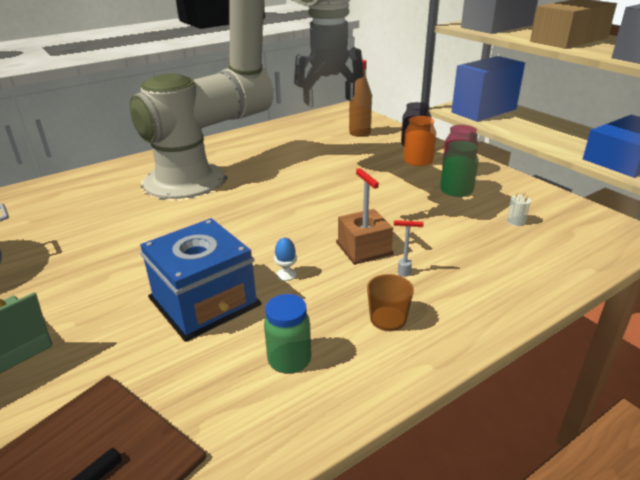

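The key is back upright at (367,178), the same spot as at the start. The egg cup, jar and hopper haven't moved, and the arm is clear.

```bash
python3 -c "
from rig import finish_job; print(finish_job())"
```

```text
the job is handed in; nothing more can be done
None
```

I tightened the burr nut, put the key back upright in its rest and let go, and handed the job in at about 32 s of the 72 s. I never read the nut, seat or spring joints directly. That the nut is tight and unstrained is inferred from the force and torque readings.

- **Fitting the key:** I lowered the key down the throat and touched the nut at about 3 N. An anticlockwise turn of about 16° let it drop to the plate. The drop measured about 12 mm rather than 14 mm. The first touch was probably on the nut's bevel, because the final height matches the plate height expected from the key's length.
- **Tightening:** I turned it clockwise at about 7 N of downward press. Torque stayed near 0.13 N m until the stop, then rose to about 0.7 N m, above the 0.4 N m needed and below the 1.25 N m limit. I held it there, eased it back to about 0.02 N m, and lifted the key out.
- **Last checks:** The key's bar is within 0.5 px of where it started in the scene picture. The gripper is open and away from everything, and wrist force is about zero.
- **Bystanders:** The egg cup, jar and hopper were found within about 5 mm of their first positions, which is about the detector's own error.

I viewed 9 of the 10 pictures budgeted. No final check failed.

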